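# Shim the rocking carving stand

### The arm

A 7-joint arm with a two-finger parallel gripper is mounted at the origin on the work surface. World frame = base frame: x ahead of the robot, y to its left, z up, the work surface at z = 0. Lengths are in m, angles in rad, forces in N, time in s.
With the tool pointing down it reaches from about 0.35 to 0.9 m from the base axis. Payload 7.2 kg.
Tool frame: the origin (TCP) lies at the very end of the fingers, on their centre line; the grasp point (between the pads) lies 19 mm behind it; z points along the fingers, y is the line along which they close (so a half turn about z gives the same grasp; the last joint's range is limited). The gripper opens to 85 mm and grips with 20 to 120 N. Pads are 22 mm wide; open, the fingers measure 114 mm over their backs; the gripper's body (76 mm by 85 mm) begins 54 mm behind the grasp point. The pads swing forward as they close: fully open they stand 13 mm farther back than shut.
Start: joints at [1.105, 0.411, -0.013, 1.596, 0.006, 1.134, -0.082], TCP at [0.242, -0.576, 0.231] pointing down, gripper open.
Joint ranges: [-2.95, 2.95], [-0.29, 1.99], [-1.47, 1.44], [0.14, 2.54], [-1.03, 4.17], [0.13, 1.85], [-2.86, 2.86]. Speed limits (rad/s): [2.39, 2.39, 3.01, 3.01, 3.14, 3.14, 3.14].

### API

Orientations are given as a unit quaternion [w, x, y, z].
In Python, from plant import env gives the robot as it stands. The module is installed in compiled form; this text tells all that it offers.
- The arm moves only by the tool step_arm, never from a script. Its argument "rows" is a list of rows, each a list of 7 numbers: the shift along the world's x, y, z in cm, then the turn, a rotation vector about the world's x, y, z in degrees, then the finger opening in cm, from 0 to 8.54. A call has 1 to 10 rows; each row shifts and turns the commanded pose from where the row before left it; what a row does not reach is not made up. A row lasts 1/12 s, in which the tool goes at most 41.7 mm and 7.16 degrees, less where a joint would pass 70% of its speed; a pose out of reach is approached as far as the arm can. A call with a gripper value outside its range is refused whole. The fingers move at their own pace and stop on an object; "newtons" is the grip in N (left out, the last holds). Time passes only in rows, so rows that do not move let the fingers close. It gives the time, the measured TCP pose, the force, the opening and the grip force at its end, in the units of the state.
- env.get_obs(): the state, without advancing time (a new reading comes with each control period).
- env.capture(name): name is "scene" or "top" or "wrist"; returns (picture, depth): 480x640x3 uint8, blue, green, red; 480x640 float32, m along the optical axis (not along the pixel's ray), 0 where there is no reading.
- env.camera_info(name): a dict with "intrinsics" (3x3 intrinsics, pixels), "R" (3x3) and "t" (3): a world point X has camera coordinates R X + t. Camera axes: x right, y down, z forward; pixel columns grow to the right and rows downward; lengths in m; the calibration is good to about 2 mm. A picture is of the moment at which its call begins: read the wrist's pose just before it. camera_info takes no time and is no camera call; for the wrist camera it gives the pose at the moment of the call.
- env.job_done(): hands the job in; it is judged then, once.
The state is a dict: "clock": time; "joints": joint angles; "dq": joint speeds; "joint_torque": joint torques, N m; "ee_pos": TCP position; "eef_rot": TCP orientation; "force": force on the tool from outside, world axes, zero at the start; "wrist_torque": the same for the moment, N m; "finger_gap": finger opening in m; "grasp_force": force on a finger pad.
Only numpy, scipy, OpenCV 4.12 (cv2) and the standard library are available. Lean on these libraries where they do the work, as an engineer would, in place of code of your own. Each camera call takes 0.05 s, during which the arm holds its last target. There are 200 camera calls.

### The job

The carving stand rocks because its green foot has lost its rubber tip. Using only the outside of the fingers, push the red wedge along the bench under that foot until it is snug and the stand no longer rocks, without shoving the stand out of place or jacking it off its other feet; then press down on the brass disc above that foot to check that the corner no longer dips, and leave everything standing so. Do not pick up or lift anything, and leave the jar, mug and tin alone.

Things in the scene. Friction and masses are not known exactly. Their poses are not given: they have to be found in the camera images.
- stand: Loose 2 kg stand: board 200 x 160 mm (x, y), 34 to 54 mm above the bench; post near its middle with a cane handle to 250 mm, leaning to +x, -y. Corner feet, 32 mm round, domed, at x +-90, y +-70 mm, up to the board top; the green one (-90, +70) ends 8 mm above the bench, three are black. Level at rest; about 2 N on the short corner dips it 8 mm. Origin: bench level under the board's centre, z up
- short_foot (a point): Lowest point of the short green foot's dome (16 mm radius), 8 mm above the bench while the stand is level, 10 mm inside the board's front (-x) and left (+y) edges, so the foot shows beside them. Raising it beyond level takes about 8 N, so a snug wedge is felt as a clear stop
- press_disc: Brass disc of 28 mm diameter, 6 mm thick, fixed on the board's top straight above the short green foot; origin at the centre of its underside, its top is 60 mm above the bench
- wedge: Red wooden wedge, loose, 40 g, 100 mm long (x), 44 mm wide; 2 mm thick at the tip (+x end), rising evenly to 18 mm at the upright tail (-x). Origin: centre of its underside. Starts before the short foot, tip roughly towards it. Snug when the foot's lowest point is at x = +14 mm in its frame (36 mm from the tip); 10 mm either way still serves. It stays put when let go
- wedge_tail (a point): Centre of the wedge's upright tail face, 9 mm above the bench, where it can be pushed towards the wedge's +x
- wax_jar: Bystander: amber jar, 64 mm diameter, 70 mm high; origin under its centre
- mug: Bystander: blue cup, 72 mm diameter, 85 mm high; origin under its centre
- tin: Bystander: tin can, 66 mm diameter, 90 mm high; origin under its centre
Not all that is in view belongs to the job. Of the things that look like the wedge, the smallest one is meant.

How it is judged:
On the way, in this order (a step that is already met when the one before it is completed fails the run):
1. the wedge fills the gap under the short foot and the stand is level (x of short_foot in the frame of wedge between 0.002 and 0.024 m and y of short_foot in the frame of wedge between -0.021 and 0.021 m and angle between stand's own z axis and vertical below 0.02 rad), for 0.2 s.
2. the brass disc is pressed down and the stand stays level on the wedge (all of step 1 and contact force between the fingers and press_disc above 3.5 N), for 0.15 s.
At the end, for the whole second after the job is handed in: After the press test (over 3.5 N, stand level): wedge flat on the bench, short foot 2 to 24 mm ahead of the wedge's middle and within 21 mm of its centre line; stand level within 0.02 rad and within 25 mm of its start; bystanders moved under 30 mm; all at rest (all of step 1 and height (world z) of wedge below 0.006 m and angle between wedge's own z axis and vertical below 0.04 rad and distance of stand from where it was at the start of the episode below 0.025 m and linear speed of each of stand, wedge below 0.01 m/s and distance of each of wax_jar, mug, tin from where it was at the start of the episode below 0.03 m); the robot touches nothing.
It fails at once if the wedge is lifted off the bench (height (world z) of wedge above 0.012 m).
It fails at once if the stand is lifted or tipped (height (world z) of stand above 0.02 m or angle between stand's own z axis and vertical above 0.15 rad).
It fails at once if the stand is shoved out of place (distance of stand from where it was at the start of the episode above 0.04 m).
It fails at once if a bystander is disturbed (distance of any of wax_jar, mug, tin from where it was at the start of the episode above 0.03 m).
It also fails if it takes over 48 s, if anything falls off the work surface, if the arm or the gripper's body presses on something with over 40 N, if the wrist force passes 120 N, or if a joint passes its speed limit or range.

## Working session

There is one attempt and no reset: what is moved stays moved. The work goes in short steps, Python scripts to look and compute and a tool call to move; the robot and the scene stay as the last step left them, time stands still between calls to the robot, and variables do not carry over. Pictures are saved under pics/ and viewed, at most 10 in all, crops included, and the job is handed in when it is done.

Besides the shell and the picture viewer there is one more tool, called as name([rows], argument=value, ...), one row to a line, values as JSON. step_arm: Moves the arm, as the interface text tells. Its arguments: {"type":"object","properties":{"rows":{"type":"array"},"newtons":{"type":"number"}},"required":["rows"]}

```bash
mkdir -p pics; cat > h.py <<'E'
import numpy as np, cv2
from plant import env
def grab(n,save=None):
    c=env.camera_info(n); p,d=env.capture(n)
    if save: cv2.imwrite('pics/'+save,p)
    return p,d,c
def ray(c,u,v,z):
    K,R,t=[np.array(c[k]) for k in('intrinsics','R','t')]
    o=-R.T@t; w=R.T@np.linalg.inv(K)@[u,v,1.]
    return o+w*(z-o[2])/w[2]
def pts(c,d):
    K,R,t=[np.array(c[k]) for k in('intrinsics','R','t')]
    v,u=np.mgrid[:480,:640]
    P=np.stack([(u-K[0,2])/K[0,0]*d,(v-K[1,2])/K[1,1]*d,d],-1)
    return (P-t)@R
E
python3 - <<'E'
from h import *
a,d,c=grab('top','top.png'); b,_,c2=grab('scene','scene.png')
for k in(c,c2):print({x:np.round(np.array(k[x]),3).tolist() for x in k if x in('intrinsics','R','t')})
o=env.get_obs();print(o['clock'],o['ee_pos'],o['eef_rot'],o['force'],o['finger_gap'])
E
```

```text
{'intrinsics': [[463.505, 0.0, 321.409], [0.0, 463.505, 233.172], [0.0, 0.0, 1.0]], 'R': [[-0.028, -1.0, -0.005], [-0.977, 0.028, -0.212], [0.212, -0.001, -0.977]], 't': [0.051, 0.543, 0.717]}
{'intrinsics': [[443.974, 0.0, 315.736], [0.0, 443.974, 232.53], [0.0, 0.0, 1.0]], 'R': [[-0.709, 0.705, -0.015], [0.59, 0.582, -0.56], [-0.386, -0.406, -0.828]], 't': [0.365, -0.276, 0.942]}
0.1 [ 0.24190732 -0.57580214  0.23054825] [-7.01458170e-04  9.80279306e-01  1.97615667e-01 -1.94547888e-04] [ 0.55130099 -0.51972121  0.56525964] 0.08533686646631025
```

View pics/top.png

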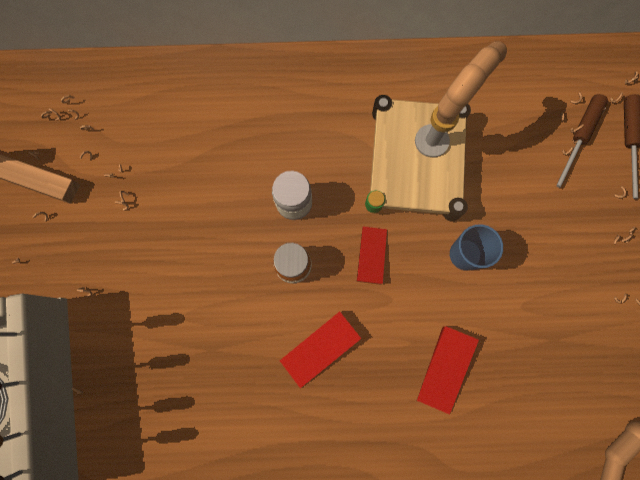

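View pics/scene.png

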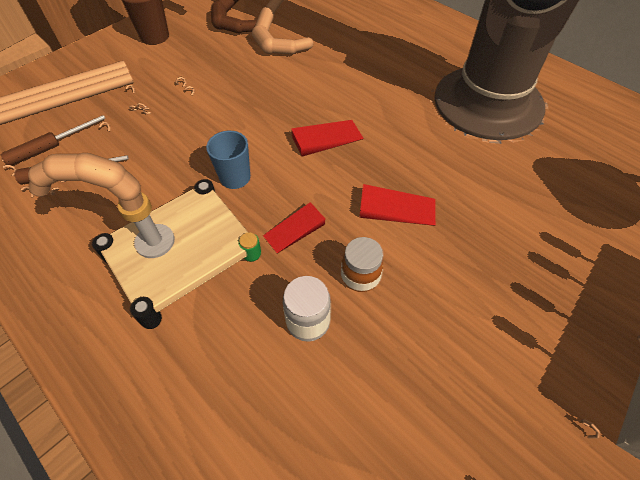

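Red lookalikes in the top view: (373,255), (321,349) and (449,369). The one at (373,255) is the smallest and lies before the green foot at (375,203). The brass disc is at (376,198), the jar at (291,262), the tin at (292,193) and the mug at (478,248). Next I'll measure and check a close crop.

```bash
python3 - <<'E'
from h import *
a,d,c=grab('top')
P=pts(c,d); hsv=cv2.cvtColor(a,cv2.COLOR_BGR2HSV)
red=(((hsv[...,0]<4)|(hsv[...,0]>176))&(hsv[...,1]>200)&(hsv[...,2]>90)).astype(np.uint8)
n,l,s,ce=cv2.connectedComponentsWithStats(red)
for i in range(1,n):
    if s[i,4]<200: continue
    m=(l==i)&(d>0); r=cv2.minAreaRect(P[m][:,:2].astype(np.float32))
    print(ce[i].round(),s[i,4],np.round(r[0],4),np.round(r[1],4),r[2], P[m][:,2].min().round(4),P[m][:,2].max().round(4))
    print(np.round(cv2.boxPoints(r),4).tolist())
    if abs(ce[i][0]-373)<12:
        k,_=cv2.findContours((l==i).astype(np.uint8),0,2); b=cv2.boxPoints(cv2.minAreaRect(k[0])); print('px',b.tolist())
        A=np.c_[P[m][:,:2],np.ones(m.sum())]; print('plane',np.linalg.lstsq(A,P[m][:,2],rcond=None)[0])
        for q in b: print(q,ray(c,*q,.002)[:2].round(4),ray(c,*q,.018)[:2].round(4))
w=np.s_[185:218,360:395]
print('disc hi',[(P[w][...,2]>.052).sum()]);
g=np.zeros(d.shape,bool); g[w]=(hsv[w][...,0]>14)&(hsv[w][...,0]<32)&(hsv[w][...,1]>150)&(P[w][...,2]>.05)&(P[w][...,0]<ray(c,376,187,.06)[0])
print('disc',P[g].mean(0),g.sum(),ray(c,376,198,.06),'bench z',np.median(P[280:300,200:260,2]))
# board: light wood
bd=((P[...,2]>.045)&(P[...,2]<.06)); n,l,s,ce=cv2.connectedComponentsWithStats(bd.astype(np.uint8)); i=l[170,400]
r=cv2.minAreaRect(P[l==i][:,:2].astype(np.float32)); print('board',r,P[l==i][:,2].mean())
for nm,(u,v,z) in dict(jar=(291,262,.07),tin=(292,188,.09),mug=(482,246,.085)).items(): print(nm,ray(c,u,v,z)[:2].round(3))
crop=a[170:310,300:500]; cv2.imwrite('pics/crop.png',cv2.resize(crop,None,fx=4,fy=4,interpolation=2))
E
```

```text
[372. 255.] 1292 [ 0.5144 -0.0532] [0.0438 0.0998] 81.01114654541016 -0.0013 0.0202
[[0.4616999924182892, -0.06710000336170197], [0.5602999925613403, -0.08269999921321869], [0.5670999884605408, -0.039400000125169754], [0.4684999883174896, -0.023800000548362732]]
px [[356.62457275390625, 280.472900390625], [362.44696044921875, 226.61587524414062], [387.69244384765625, 229.34512329101562], [381.87005615234375, 283.2021484375]]
plane [-0.15957584  0.02213192  0.09218821]
[356.62457 280.4729 ] [ 0.4695 -0.0246] [ 0.4677 -0.0234]
[362.44696 226.61588] [ 0.5663 -0.0393] [ 0.5627 -0.0378]
[387.69244 229.34512] [ 0.56   -0.0845] [ 0.5564 -0.0821]
[381.87006 283.20215] [ 0.4635 -0.0686] [ 0.4618 -0.0666]
[320. 349.] 2657 [0.3546 0.0427] [0.0567 0.1318] 37.05361557006836 -0.0025 0.0259
[[0.2922999858856201, 0.07829999923706055], [0.3716999888420105, -0.026900000870227814], [0.4169999957084656, 0.007199999876320362], [0.3375999927520752, 0.11240000277757645]]
[447. 369.] 2863 [ 0.3156 -0.1686] [0.0582 0.1297] 66.17023468017578 -0.0006 0.0256
[[0.24449999630451202, -0.16899999976158142], [0.36309999227523804, -0.22139999270439148], [0.38670000433921814, -0.16820000112056732], [0.2680000066757202, -0.11580000072717667]]
disc hi [np.int64(448)]
disc [ 0.60119437 -0.05863757  0.06199778] 200 [ 0.60214054 -0.05926774  0.06      ] bench z -0.0008188645311357789
board ((0.6822282075881958, -0.14001509547233582), (0.1722330003976822, 0.21155714988708496), 82.65923309326172) 0.05293726902351199
jar [0.495 0.086]
tin [0.614 0.081]
mug [ 0.51  -0.222]
```

View pics/crop.png

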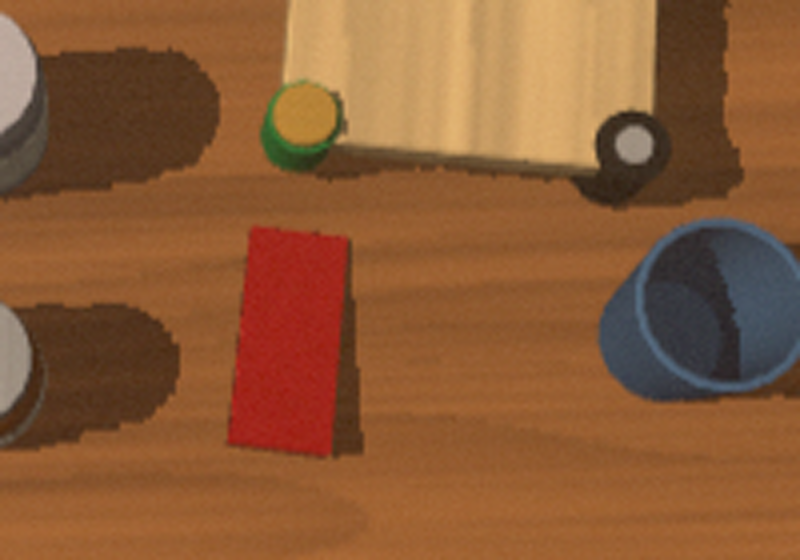

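The crop shows the small red wedge, tip towards the green foot with the brass disc on top, so the choice is confirmed. The tail is at about (0.465, -0.045), yaw -9°. The foot is at (0.6015, -0.059). The push needed is about 73 mm.

step_arm([
  [1.4,3.8,0,0,0,-2.3,0],
  [1.4,3.8,0,0,0,-2.3,0],
  [1.4,3.8,0,0,0,-2.3,0],
  [1.4,3.8,0,0,0,-2.3,0],
  [1.4,3.8,0,0,0,-2.3,0],
  [1.4,3.8,0,0,0,-2.3,0],
  [1.4,3.8,0,0,0,-2.3,0],
  [1.4,3.8,0,0,0,-2.3,0],
  [1.4,3.8,0,0,0,-2.3,0],
  [1.4,3.8,0,0,0,-2.3,0],
])

```text
clock: 0.98
ee_pos: [0.3822, -0.1943, 0.2314]
eef_rot: [0.0, 1.0, -0.003, 0.0]
force: [0.2, 0.5, 0.1]
finger_gap: 0.0
grasp_force: 0.0
```

step_arm([
  [1.3,3.8,0,0,0,-2.3,0],
  [1.3,3.8,0,0,0,-2.3,0],
  [1.3,3.8,0,0,0,-2.3,0],
  [1.3,3.8,0,0,0,-2.3,0],
  [0,0,-3.5,0,0,0,0],
  [0,0,-3.5,0,0,0,0],
  [0,0,-3.5,0,0,0,0],
  [0,0,0,0,0,0,0],
  [0,0,0,0,0,0,0],
  [0,0,0,0,0,0,0],
])

```text
clock: 1.82
ee_pos: [0.4349, -0.0442, 0.1277]
eef_rot: [-0.0, 0.997, -0.082, 0.001]
force: [-0.2, 0.1, 0.1]
finger_gap: -0.0003
grasp_force: 0.0
```

step_arm([
  [0,0.3,-3,0,0,0,0],
  [0,0,-3,0,0,0,0],
  [0,0,-3,0,0,0,0],
  [0,0,-2,0,0,0,0],
  [0,0,-1,0,0,0,0],
  [0,0,0,0,0,0,0],
  [0,0,0,0,0,0,0],
])

```text
clock: 2.4
ee_pos: [0.4353, -0.0414, 0.0076]
eef_rot: [0.0, 0.997, -0.082, 0.001]
force: [0.4, -0.1, 1.0]
finger_gap: 0.0003
grasp_force: 0.0
```

step_arm([
  [1,-0.1,0,0,0,0,0],
  [1,-0.1,0,0,0,0,0],
  [1,-0.1,0,0,0,0,0],
  [1,-0.1,0,0,0,0,0],
  [0,0,0,0,0,0,0],
  [0,0,0,0,0,0,0],
])

```text
clock: 2.9
ee_pos: [0.475, -0.0453, 0.0064]
eef_rot: [-0.0, 0.997, -0.082, 0.0]
force: [-0.2, -0.1, -0.4]
finger_gap: 0.0
grasp_force: 0.0
```

```bash
cat > m.py <<'E'
from h import *
import sys
b,d,c=grab('scene',sys.argv[1]); P=pts(c,d); hsv=cv2.cvtColor(b,cv2.COLOR_BGR2HSV)
red=(((hsv[...,0]<4)|(hsv[...,0]>176))&(hsv[...,1]>200)&(hsv[...,2]>80)&(d>0)&(P[...,0]>.46)&(P[...,1]<-.01)).astype(np.uint8)
n,l,s,ce=cv2.connectedComponentsWithStats(red); i=1+s[1:,4].argmax(); Q=P[l==i]; Q=Q[(Q[:,2]>-.002)]
r=cv2.minAreaRect(Q[:,:2].astype(np.float32)); print('wedge',r,cv2.boxPoints(r).round(4).tolist())
cv2.imwrite('pics/'+sys.argv[1],cv2.resize(b[130:340,80:400],None,fx=2.4,fy=2.4))
E
python3 m.py s2.png
```

```text
wedge ((0.5342369079589844, -0.05672972649335861), (0.04569247364997864, 0.10631504654884338), 79.4980239868164) [[0.47780001163482666, -0.06949999928474426], [0.5823000073432922, -0.08889999985694885], [0.5906999707221985, -0.04399999976158142], [0.4860999882221222, -0.02459999918937683]]
```

View pics/s2.png

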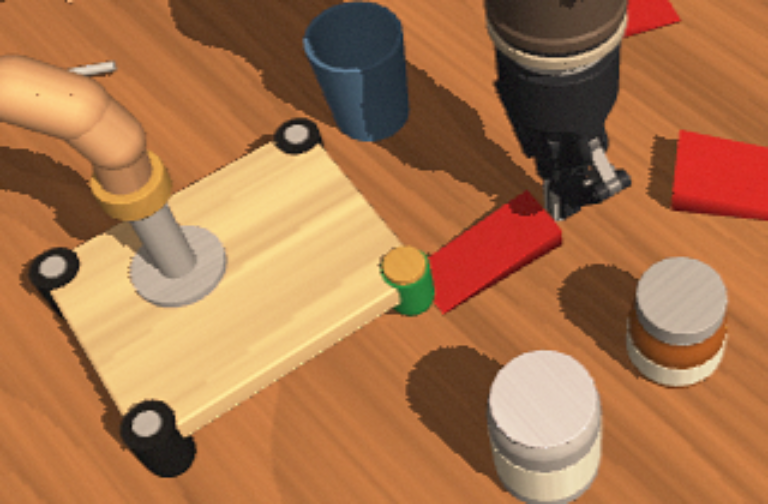

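The fingers sit behind the tail (at about (557,215) in the crop) and the wedge tip has just reached the green foot at (410,280). It is well aligned, so about 50 mm more is needed.

step_arm([
  [0.8,-0.05,0,0,0,0,0],
  [0.8,-0.05,0,0,0,0,0],
  [0.8,-0.05,0,0,0,0,0],
  [0.8,-0.05,0,0,0,0,0],
  [0.5,-0.05,0,0,0,0,0],
  [0.3,0,0,0,0,0,0],
  [0,0,0,0,0,0,0],
])

```text
clock: 3.53
ee_pos: [0.5149, -0.0477, 0.0062]
eef_rot: [-0.0, 0.997, -0.082, 0.0]
force: [-0.6, 0.9, 0.5]
finger_gap: 0.0002
grasp_force: 0.0
```

step_arm([
  [0.3,0,0,0,0,0,0],
  [0.3,0,0,0,0,0,0],
])

```text
clock: 3.7
ee_pos: [0.5198, -0.0477, 0.0062]
eef_rot: [0.0, 0.997, -0.082, -0.0]
force: [-0.2, -0.0, 0.1]
finger_gap: 0.0002
grasp_force: 0.1
```

step_arm([
  [0.2,0,0,0,0,0,0],
  [0.2,0,0,0,0,0,0],
])

```text
clock: 3.87
ee_pos: [0.5243, -0.0477, 0.0063]
eef_rot: [0.0, 0.997, -0.082, 0.0]
force: [-1.0, 0.5, -0.2]
finger_gap: 0.0003
grasp_force: 0.1
```

```bash
python3 m.py s3.png
```

```text
wedge ((0.5830231308937073, -0.06015302985906601), (0.04520071670413017, 0.09881454706192017), 79.72004699707031) [[0.5303999781608582, -0.07360000163316727], [0.6276000142097473, -0.09120000153779984], [0.635699987411499, -0.04670000076293945], [0.5383999943733215, -0.029100000858306885]]
```

View pics/s3.png

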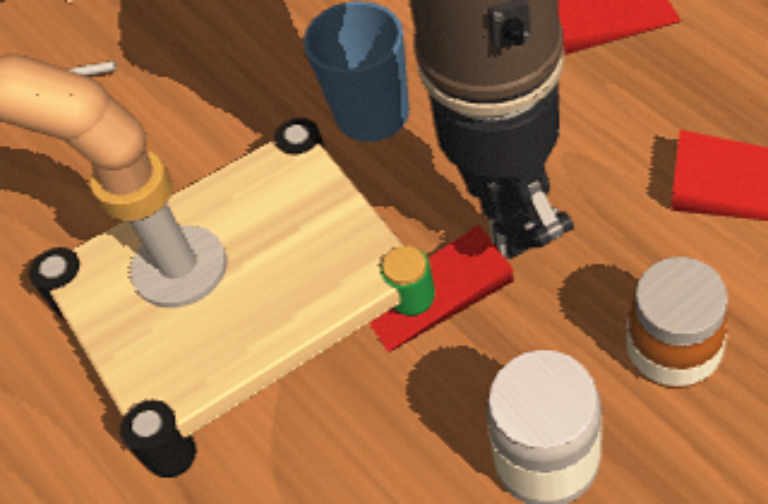

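The wedge is under the foot (410,285) with x about 18 mm, and the stand is undisturbed. I'll inch forward until I feel the stop.

step_arm([
  [0.2,0,0,0,0,0,0],
  [0,0,0,0,0,0,0],
])

```text
clock: 4.08
ee_pos: [0.5263, -0.0477, 0.0063]
eef_rot: [0.0, 0.997, -0.082, -0.0]
force: [-0.1, 0.1, -0.3]
finger_gap: -0.0
grasp_force: 0.0
```

step_arm([
  [0.15,0,0,0,0,0,0],
  [0,0,0,0,0,0,0],
])

```text
clock: 4.25
ee_pos: [0.5271, -0.0477, 0.0062]
eef_rot: [0.0, 0.997, -0.082, -0.001]
force: [-2.5, 0.2, 0.8]
finger_gap: -0.0001
grasp_force: 1.0
```

step_arm([
  [0.1,0,0,0,0,0,0],
  [0,0,0,0,0,0,0],
])

```text
clock: 4.42
ee_pos: [0.5278, -0.0477, 0.0061]
eef_rot: [0.0, 0.997, -0.082, -0.001]
force: [-3.7, 1.3, 2.8]
finger_gap: 0.0001
grasp_force: 2.1
```

Clear stop felt (2.5 to 3.7 N). I'll back off, rise and go above the disc.

step_arm([
  [-0.5,0.1,0,0,0,0,0],
  [-1.5,0.2,0,0,0,0,0],
  [0,0,3,0,0,0,0],
  [0,0,3.5,0,0,0,0],
  [0,0,3,0,0,0,0],
  [0,0,0,0,0,0,0],
])

```text
clock: 4.92
ee_pos: [0.5125, -0.0445, 0.1069]
eef_rot: [-0.0, 0.997, -0.082, 0.005]
force: [1.2, 0.3, 1.1]
finger_gap: -0.0002
grasp_force: 0.0
```

```bash
python3 m.py s4.png; python3 - <<'E'
from h import *
b,d,c=grab('scene'); P=pts(c,d); hsv=cv2.cvtColor(b,cv2.COLOR_BGR2HSV)
g=(hsv[...,0]>12)&(hsv[...,0]<30)&(hsv[...,1]>150)&(P[...,2]>.055)&(P[...,2]<.07)&(np.hypot(P[...,0]-.6015,P[...,1]+.059)<.025)
print('disc',P[g].mean(0),g.sum(),(P[g].max(0)+P[g].min(0))/2); print(env.get_obs()['ee_pos'])
E
```

```text
wedge ((0.5863836407661438, -0.06087706610560417), (0.04543760046362877, 0.09978467971086502), 79.0401611328125) [[0.5331000089645386, -0.07370000332593918], [0.6309999823570251, -0.09269999712705612], [0.6396999955177307, -0.04809999838471413], [0.541700005531311, -0.029100000858306885]]
disc [ 0.60213853 -0.05965081  0.0590085 ] 221 [ 0.60197979 -0.06018621  0.05832872]
[ 0.50994418 -0.04486394  0.10278076]
```

View pics/s4.png

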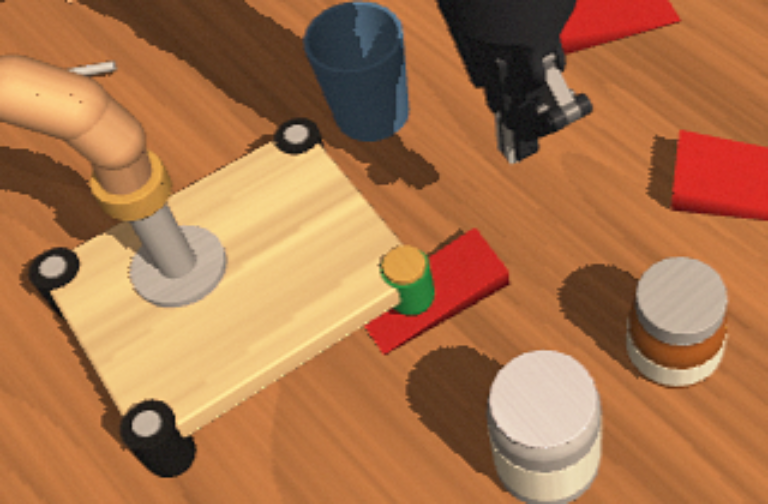

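The wedge is well seated under the foot (410,285), foot at x about 15 mm, and the stand is in place. Now the press test.

step_arm([
  [3,-0.5,0,0,0,0,0],
  [3.2,-0.5,0,0,0,0,0],
  [3,-0.5,0,0,0,0,0],
  [0,0,-2,0,0,0,0],
  [0,0,-1.5,0,0,0,0],
  [0,0,0,0,0,0,0],
  [0,0,0,0,0,0,0],
  [0,0,0,0,0,0,0],
])

```text
clock: 5.68
ee_pos: [0.6004, -0.0595, 0.0662]
eef_rot: [-0.0, 0.997, -0.082, -0.0]
force: [0.1, -0.8, 0.3]
finger_gap: 0.0001
grasp_force: 0.0
```

step_arm([
  [0,0,-0.3,0,0,0,0],
  [0,0,-0.2,0,0,0,0],
  [0,0,0,0,0,0,0],
])

```text
clock: 5.93
ee_pos: [0.6006, -0.0598, 0.0615]
eef_rot: [0.0, 0.997, -0.082, 0.0]
force: [0.3, 0.2, 0.1]
finger_gap: 0.0002
grasp_force: 0.0
```

step_arm([
  [0,0,-0.2,0,0,0,0],
  [0,0,0,0,0,0,0],
  [0,0,0,0,0,0,0],
])

```text
clock: 6.18
ee_pos: [0.601, -0.0597, 0.0598]
eef_rot: [0.0, 0.997, -0.082, 0.0]
force: [-0.6, 0.7, 3.4]
finger_gap: 0.0
grasp_force: 1.6
```

step_arm([
  [0,0,-0.15,0,0,0,0],
  [0,0,0,0,0,0,0],
  [0,0,0,0,0,0,0],
  [0,0,0,0,0,0,0],
])

```text
clock: 6.52
ee_pos: [0.601, -0.0597, 0.0595]
eef_rot: [0.0, 0.997, -0.082, 0.001]
force: [-5.5, 0.0, 15.3]
finger_gap: 0.0
grasp_force: 7.5
```

step_arm([
  [0,0,-0.1,0,0,0,0],
  [0,0,0,0,0,0,0],
  [0,0,0,0,0,0,0],
  [0,0,0,0,0,0,0],
])

```text
clock: 6.85
ee_pos: [0.601, -0.0597, 0.0594]
eef_rot: [0.0, 0.997, -0.082, 0.001]
force: [-7.6, 1.5, 21.9]
finger_gap: -0.0001
grasp_force: 11.3
```

The disc took 22 N with almost no dip. Next I retract and check.

step_arm([
  [0,0,0.5,0,0,0,0],
  [0,0,2.5,0,0,0,0],
  [0,0,3.5,0,0,0,0],
  [0,0,3.5,0,0,0,0],
  [0,0,0,0,0,0,0],
  [0,0,0,0,0,0,0],
  [0,0,0,0,0,0,0],
])

```text
clock: 7.43
ee_pos: [0.6003, -0.0598, 0.1565]
eef_rot: [0.0, 0.997, -0.082, -0.0]
force: [0.7, -0.5, -0.6]
finger_gap: -0.0
grasp_force: 0.0
```

step_arm([
  [-4,0,0,0,0,0,0],
  [-4,0,0,0,0,0,0],
  [-4,0,0,0,0,0,0],
  [0,0,0,0,0,0,0],
  [0,0,0,0,0,0,0],
  [0,0,0,0,0,0,0],
  [0,0,0,0,0,0,0],
])

```text
clock: 8.02
ee_pos: [0.4817, -0.0596, 0.1565]
eef_rot: [-0.0, 0.997, -0.082, 0.0]
force: [1.0, 0.8, 0.2]
finger_gap: -0.0
grasp_force: 0.0
```

```bash
python3 m.py s5.png;  python3 - <<'E'
from h import *
b,d,c=grab('scene'); P=pts(c,d); hsv=cv2.cvtColor(b,cv2.COLOR_BGR2HSV)
g=(hsv[...,0]>12)&(hsv[...,0]<30)&(hsv[...,1]>150)&(P[...,2]>.055)&(P[...,2]<.07)&(np.hypot(P[...,0]-.6015,P[...,1]+.059)<.025)
print('disc',P[g].mean(0),g.sum())
# board tilt
w=(P[...,2]>.045)&(P[...,2]<.0575)&(P[...,0]>.6)&(P[...,0]<.77)&(P[...,1]<-.06)&(P[...,1]>-.22)
A=np.c_[P[w][:,:2],np.ones(w.sum())]; print('board slope',np.linalg.lstsq(A,P[w][:,2],rcond=None)[0]); print(env.get_obs()['force'])
E
```

```text
wedge ((0.5865073800086975, -0.060165226459503174), (0.045489586889743805, 0.09953340142965317), 79.98655700683594) [[0.5335000157356262, -0.0738999992609024], [0.631600022315979, -0.09120000153779984], [0.6395000219345093, -0.04639999940991402], [0.5414999723434448, -0.029100000858306885]]
disc [ 0.6020549  -0.0597028   0.05899447] 224
board slope [-0.00136345 -0.00557087  0.05340739]
[ 0.20456055 -0.19217541 -0.29344303]
```

View pics/s5.png

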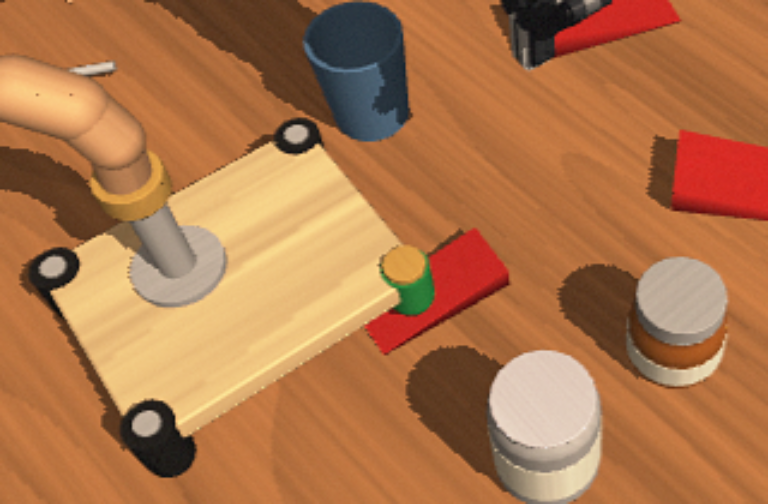

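The wedge is still under the foot (410,285), the board is level, nothing else has moved and the arm is clear. Handing in.

```bash
python3 -c "
from plant import env
print(env.job_done())"
```

```text
the job is handed in; nothing more can be done
None
```

I handed the job in with the wedge snug under the green foot (about 15 mm ahead of its middle) and the stand level and in place; the disc took about 22 N without the corner dipping, the jar, mug and tin look unmoved, the arm is clear, and the hand-in returned no verdict.

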